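# Dispense one heel lift and nudge it onto the skiving slab

### The arm

A 6-joint arm with a two-finger parallel gripper is mounted at the origin on the work surface. World frame = base frame: x ahead of the robot, y to its left, z up, the work surface at z = 0. Lengths are in m, angles in degrees, forces in N, time in s.
With the tool pointing down it reaches from about 0.35 to 0.875 m from the base axis. Payload 4.2 kg.
Tool frame: the origin (TCP) lies at the very end of the fingers, on their centre line; the grasp point (between the pads) lies 19 mm behind it; z points along the fingers, y is the line along which they close (so a half turn about z gives the same grasp; the last joint's range is limited). The gripper opens to 87 mm and grips with 3 to 60 N. Pads are 19 mm wide; open, the fingers measure 117 mm over their backs; the gripper's body (75 mm by 190 mm) begins 51 mm behind the grasp point.
Start: joints at [82.941, 22.042, 0.453, 0, -68.411, -14.817], TCP at [0.233, 0.58, 0.223] pointing down, gripper open.
Joint ranges: [-179.83, 179.83], [-69.29, 118.12], [-61.27, 80.66], [-181.25, 117.63], [-171.15, -9.14], [-177.46, 177.46]. Speed limits (degrees/s): [159.86, 159.86, 180, 180, 180, 180].

### API

Orientations are given as a 3x3 rotation matrix whose columns are the frame's x, y, z axes.
In Python, from station import sense, cams, r gives the robot as it stands. The module is installed in compiled form; this text tells all that it offers.
- The arm moves only by the tool step_arm, never from a script. Its argument "targets" is text: rows parted by semicolons, each of 4 numbers parted by spaces: the shift along the tool's x, y, z in cm, then the turn about the tool's z in degrees. In form: x y z turn; .... A call has 1 to 12 rows; each row shifts and turns the commanded pose from where the row before left it, along the tool's axes as they then stand; what a row does not reach is not made up. A row lasts 1/12 s, in which the tool goes at most 41.7 mm and 7.16 degrees, less where a joint would pass 70% of its speed; a pose out of reach is approached as far as the arm can. A call with a gripper value outside its range is refused whole. "claw" is the finger opening in cm, from 0 to 8.7, set as the call begins (left out, the last holds). The fingers move at their own pace and stop on an object; the grip force is fixed at half the most. Time passes only in rows, so rows that do not move let the fingers close. It gives the time, the measured TCP pose, the force, the opening and the grip force at its end, in the units of the state.
- sense(): the state, without advancing time (a new reading comes with each control period).
- cams.capture(name): name is "side" or "top"; returns a dict with "frame" (400x640x3 uint8, blue, green, red), "vertical_fov" (degrees; the focal length in pixels is half the picture's height over the tangent of half this angle, whatever the lens; pixels are square), "cx", "cy" (the principal point, pixels), "eye" and "rotation" of the camera in the world. Camera axes: x right, y down, z forward; pixel columns grow to the right and rows downward; lengths in m; the calibration is good to about 2 mm. A picture is of the moment at which its call begins. There is no depth.
- r.finish_job(): hands the job in; it is judged then, once.
The state is a dict: "time_s": time; "joints": joint angles; "joint_velocities": joint speeds; "effort": joint torques, N m; "tcp_pos": TCP position; "ee_rot": TCP orientation; "wrist_force": force on the tool from outside, world axes, zero at the start; "moment": the same for the moment, N m; "gripper_width": opening from 0.0 (shut) to 1.0 (fully open); "gripper_force": force on a finger pad.
Only numpy, scipy, OpenCV 4.12 (cv2) and the standard library are available. Lean on these libraries where they do the work, as an engineer would, in place of code of your own. Each camera call takes 0.05 s, during which the arm holds its last target. There are 200 camera calls.

### The job

Press the knob of the heel-lift dispenser all the way down once and let it spring back up, so that a single heel lift comes out onto the apron. Then nudge that lift sideways with the fingertips until it lies flat on the middle of the marble slab beside the dispenser, and take the hand away. Only push the lift, never pick it up, and leave the other lifts in the magazine and everything else on the bench where it is.

Things in the scene. Friction and masses are not known exactly. Their poses are not given: they have to be found in the camera images.
- dispenser: heel-lift dispenser of dark cast metal with a steel-topped bed, fixed. Origin on the bench surface in the middle under the magazine; z up; its -x points roughly to the robot and is the way lifts come out. Flat bed 22 mm high, 100 mm wide (y -50 to 50), x -155 to 165 mm. At the rear two cheek plates (x 54 to 162 mm, 52 mm over both, 122 mm high) with a bush on top for the plunger
- plunger (a joint): travel of the vertical plunger in m: 0 up (rest), 0.032 down at a hard stop; a spring returns it. Takes about 5 N to start, rising to 7 to 10 N; at the stop the force rises sharply. It drives the ejector slide under the magazine 3.1 times as far towards the dispenser's -x; a full stroke pushes the lowest lift 90 to 96 mm, clear of the magazine
- plunger_top (a point): middle of the domed top of the plunger's round wooden knob, 38 mm in diameter, 19 mm high; at rest 197 mm above the bench, at x 116, y 0 mm in the dispenser's frame; moves down with the plunger
- apron (a point): where the middle of a dispensed lift comes to lie, within about 15 mm: on the bare front part of the bed (apron, x -155 to -36 mm), 22 mm above the bench, at x -93, y 0 mm in the dispenser's frame. The apron is open at both sides and has a lip 4 mm high and 4 mm thick along its front edge
- magazine (a point): middle of the top of the steel magazine, 70 mm above the bench, over the dispenser's origin. It measures 72 mm along the dispenser's x (-36 to 36) by 68 mm (y), holds a stack of four lifts and has a gate in front that lets only the lowest one pass, towards -x
- lift1: lowest heel lift in the magazine, the one that comes out: D-shaped plate of hard dark rubber, 62 mm long (its x: straight edge at +31, round end of 29 mm radius to -31 mm), 58 mm wide (y), 8 mm thick, 26 g, slides with ordinary friction. Origin in the middle of its underside; z up. At the start it lies on the bed inside the magazine, axes along the dispenser's
- lift2: the second lift from below, same shape as lift1; it must stay in the magazine (drops down one place)
- lift3: the third lift from below, same shape; stays in the magazine
- lift4: the top lift of the stack, same shape; stays in the magazine
- slab: marble skiving slab, fixed, 150 mm (its x) by 140 mm (its y), 20 mm thick, top 2 mm lower than the apron; origin in the middle of its underside. It stands against the left or the right side of the apron (2 mm gap), axes along the dispenser's, its middle 122 mm aside of the dispenser's middle line and about level with the apron's middle
- tack_tray: open steel tray with tacks, 120 mm (x) by 60 mm (y), 30 mm high, loose; origin in the middle of its underside; on the other side of the apron from the slab, 42 mm off the apron's edge; leave it alone
- cement_jar: amber glass jar with steel lid, 68 mm in diameter, 90 mm high, standing beside the rear of the dispenser; origin in the middle of its underside; leave it alone
- polish_tin: flat round tin, 76 mm in diameter, 23 mm high, beside the rear of the dispenser on the other side from the jar; origin in the middle of its underside; leave it alone
- hammer: shoemaker's hammer lying on its side along its x, wooden handle 190 mm long to -x, steel head 105 mm wide across at x +45 mm, 32 mm high; leave it alone
- bone_folder: flat bone folder, 132 mm (its x) by 22 mm, 5 mm thick, lying on the bench to the right of the tray or slab; origin in the middle of its underside; leave it alone
- shoe: brown lace-up shoe standing upright, 280 mm long (its x, toe to +x), 100 mm wide, 104 mm high; origin under its middle; leave it alone
Mind the look-alikes: they are no part of the job. Of the things shaped like the slab, the marble one is meant.

How it is judged:
By the outcome, as a careful person would: the job done as asked, in the order asked, and still so for the second after the job is handed in, with the robot touching nothing.
It also fails if it takes over 42 s, if anything falls off the work surface, if the arm or the gripper's body presses on something with over 40 N, if the wrist force passes 120 N, or if a joint passes its speed limit or range.

## Working session

There is one attempt and no reset: what is moved stays moved. The work goes in short steps, Python scripts to look and compute and a tool call to move; the robot and the scene stay as the last step left them, time stands still between calls to the robot, and variables do not carry over. Pictures are saved under pics/ and viewed, at most 10 in all, crops included, and the job is handed in when it is done.

Besides the shell and the picture viewer there is one more tool, called after ">>>" as name(argument=value, ...) on one line, values as JSON. step_arm: Moves the arm, as the interface text tells. Its arguments: {"type":"object","properties":{"targets":{"type":"string"},"claw":{"type":"number"}},"required":["targets"]}

```bash
mkdir -p pics
cat > h.py <<'E'
import numpy as np, cv2
from station import sense, cams, r
def cap(n,f=None):
    c=cams.capture(n)
    if f: cv2.imwrite('pics/'+f,c['frame'])
    return c
def foc(c): return c['frame'].shape[0]/2/np.tan(np.radians(c['vertical_fov'])/2)
def ray(c,u,v,z):
    d=np.array(c['rotation'])@np.array([(u-c['cx'])/foc(c),(v-c['cy'])/foc(c),1]); e=np.array(c['eye'])
    return e+d*(z-e[2])/d[2]
def proj(c,p):
    q=np.array(c['rotation']).T@(np.array(p)-np.array(c['eye'])); return q[:2]/q[2]*foc(c)+[c['cx'],c['cy']]
E
python3 - <<'E'
from h import *
for n in('top','side'):
    c=cap(n,n+'1.png'); print(n,c['eye'],np.round(c['rotation'],3).tolist(),c['vertical_fov'],c['cx'],c['cy'])
s=sense(); print(s['time_s'],s['tcp_pos'],s['ee_rot'],s['wrist_force'])
E
```

```text
top [ 0.40969912 -0.04594683  1.29641866] [[-0.014, -0.995, 0.099], [-1.0, 0.015, 0.004], [-0.005, -0.098, -0.995]] 53.92985647923025 314.59704717583895 203.0297075077352
side [0.3733539  1.07133933 0.7896237 ] [[-0.987, -0.101, 0.128], [-0.162, 0.485, -0.859], [0.024, -0.868, -0.495]] 52.03379177665707 319.0492646991275 198.499453154318
0.1 [0.23263193 0.57951615 0.22157916] [[ 9.27950417e-01 -3.72703120e-01 -6.39375214e-04]
 [-3.72703656e-01 -9.27948577e-01 -1.85016718e-03]
 [ 9.62557611e-05  1.95516089e-03 -9.99998084e-01]] [-0.12842224  0.37858324 -1.50017993]
```

View pics/top1.png

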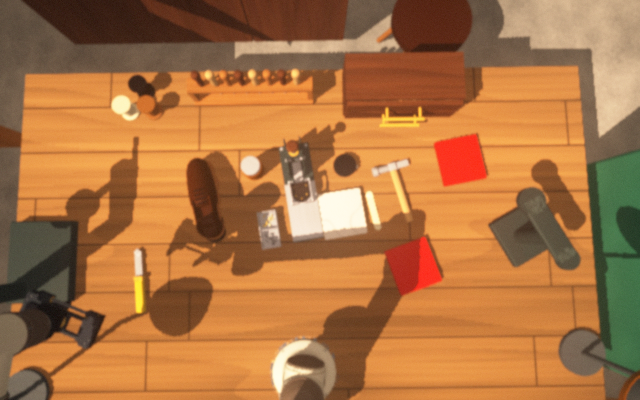

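View pics/side1.png

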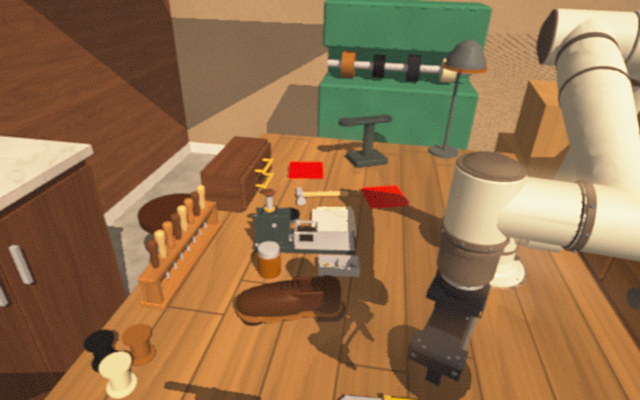

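Top view: dispenser with magazine around (302,190) and knob near (293,147). The apron is at (305,220) and the tray at (268,228). Slab-like things are the white plate (342,212), the red squares (460,160) and (413,265), and the dark base (520,235). The white one fits, as it is marble and stands against the apron's right side. I'll confirm that in a crop.

Run:
```python
from h import *
c=cap('top');f=c['frame']
cr=f[130:250,235:395]; cv2.imwrite('pics/crop1.png',cv2.resize(cr,None,fx=5,fy=5,interpolation=cv2.INTER_CUBIC))
s=cap('side')['frame']; cv2.imwrite('pics/crop2.png',cv2.resize(s[180:290,240:370],None,fx=5,fy=5,interpolation=cv2.INTER_CUBIC))
```

```text
(no output)
```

View pics/crop1.png

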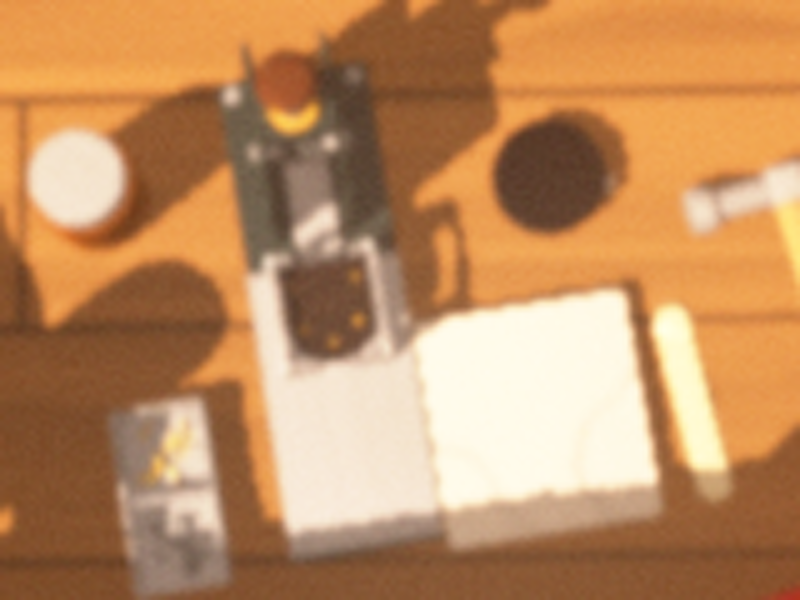

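View pics/crop2.png

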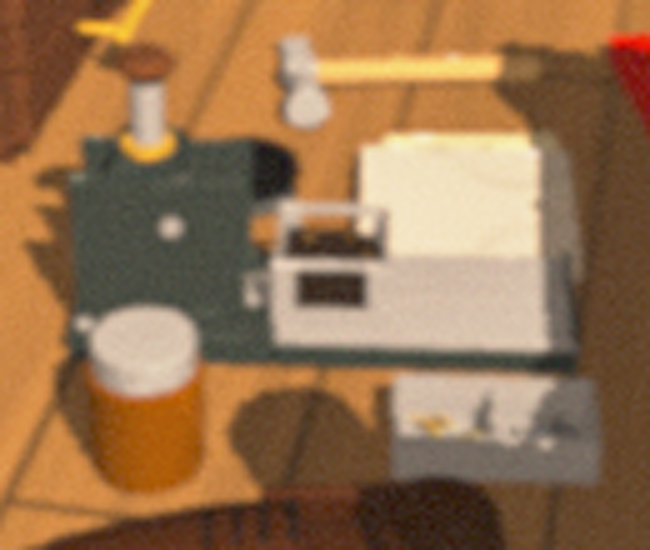

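The crop confirms the white veined marble slab, with corners at about (318,196), (361,187), (367,232) and (325,239), touching the apron's right side. Knob is at (293,146) in top and (269,192) in side.

Run:
```python
from h import *
T=cap('top');S=cap('side')
P=lambda u,v,z:ray(T,235+u/5-.4,130+v/5-.4,z)
sl=np.array([P(*q,.02) for q in[(415,328),(633,285),(660,510),(450,548)]]);print(sl.round(4),sl.mean(0))
for i in range(4):print(np.linalg.norm(sl[i]-sl[i-1]).round(4),end=' ')
fl=P(292,556,.022);fr=P(441,542,.022);rl=P(222,92,.022)
print('\n',fl,fr,rl,np.linalg.norm(fl-fr),np.linalg.norm(fl-rl))
d=rl-fl;a0=np.arctan2(d[1],d[0]);e=(sl[0]-sl[3]+sl[1]-sl[2]);w=sl[0]-sl[1]+sl[3]-sl[2]
print(np.degrees([a0,np.arctan2(e[1],e[0]),np.arctan2(w[1],w[0])-np.pi/2]))
# knob two views
def line(c,u,v):
    a=ray(c,u,v,.3);b=ray(c,u,v,.1);return a,(b-a)/np.linalg.norm(b-a)
o1,d1=line(T,235+288/5-.4,130+82/5-.4);o2,d2=line(S,240+147/5-.4,180+62/5-.4)
t=np.linalg.lstsq(np.c_[d1,-d2],o2-o1,rcond=None)[0];print('knob',o1+t[0]*d1,o2+t[1]*d2)
print('magtop',P(332,310,.05)) 
for a in(a0,np.arctan2(e[1],e[0])):
    x=np.array([np.cos(a),np.sin(a)]);y=np.array([-x[1],x[0]])
    print('origin from front',(fl[:2]+fr[:2])/2+.155*x,'from slab',sl.mean(0)[:2]+.122*y+.093*x,'knob->',(o1+t[0]*d1)[:2]-.116*x)
# red-brown knob contour check
hsv=cv2.cvtColor(T['frame'],cv2.COLOR_BGR2HSV)[138:155,283:303]
m=((hsv[...,0]<9)&(hsv[...,1]>110)&(hsv[...,2]>50));v,u=np.nonzero(m);print(m.sum(),u.mean()+283,v.mean()+138, P(0,0,0)[:1])
```

```text
[[ 0.5617 -0.051   0.02  ]
 [ 0.5879 -0.1942  0.02  ]
 [ 0.4407 -0.2079  0.02  ]
 [ 0.4181 -0.0715  0.02  ]] [ 0.50207797 -0.13114743  0.02      ]
0.145 0.1455 0.1478 0.1382 
 [0.41439936 0.03059082 0.022     ] [ 0.42203296 -0.06573012  0.022     ] [0.72035829 0.07419634 0.022     ] 0.09662294934836556 0.30905065885611765
[8.11121844 6.70062503 9.90342423]
knob [0.684925   0.02048607 0.188969  ] [0.68417742 0.020375   0.18877655]
magtop [0.57044899 0.00196474 0.05      ]
origin from front [0.57166555 0.00430009] from slab [0.576934   0.00275393] knob-> [0.57008546 0.00411904]
origin from front [5.72157415e-01 5.15993672e-04] from slab [0.58020757 0.00087062] knob-> [0.56971735 0.006951  ]
0 nan nan [0.7914244]<stdin>:21: RuntimeWarning: Mean of empty slice.
  ret = ret.dtype.type(ret / rcount)
```

>>> step_arm(targets="0 0 -0.3 6.66;0 0 -0.3 6.66;0 0 -0.3 6.66;0 0 -0.3 6.66;0 0 -0.3 6.66;0 0 0 6.66;0 0 0 6.66;0 0 0 6.66;0 0 0 6.66;0 0 0 0", claw=0.4)

```text
time_s: 1.13
tcp_pos: [0.2328, 0.5799, 0.2374]
ee_rot: [[0.14, -0.99, -0.0], [-0.99, -0.14, -0.0], [0.0, 0.0, -1.0]]
wrist_force: [-0.1, 0.2, 0.8]
gripper_width: 0.324
gripper_force: 0.0
```

```bash
cat >> h.py <<'E'
def go(x,y,z):
    s=sense(); R=np.array(s['ee_rot']); d=R.T@(np.array([x,y,z])-s['tcp_pos'])
    print('t',round(s['time_s'],2),'tcp',np.round(s['tcp_pos'],4),'shift cm',np.round(d*100,2),'yaw y',np.degrees(np.arctan2(R[1,1],R[0,1])).round(2),'w',s['gripper_width'],'F',np.round(s['wrist_force'],2),'J',np.round(s['joints'],1))
E
python3 -c "
from h import *
go(.686,.0205,.24)"
```

```text
t 1.13 tcp [0.2328 0.5799 0.2374] shift cm [ 61.75 -37.02  -0.25] yaw y -171.93 w 0.32385986845261194 F [-0.06  0.22  0.8 ] J [ 82.9  21.5   1.8  -0.  -70.3 -74.9]
```

>>> step_arm(targets="2.57 -1.54 0 0;2.57 -1.54 0 0;2.57 -1.54 0 0;2.57 -1.54 0 0;2.57 -1.54 0 0;2.57 -1.54 0 0;2.57 -1.54 0 0;2.57 -1.54 0 0;2.57 -1.54 0 0;2.57 -1.54 0 0;2.57 -1.54 0 0;2.57 -1.54 0 0")

```text
time_s: 2.13
tcp_pos: [0.4604, 0.2998, 0.2377]
ee_rot: [[0.146, -0.989, 0.0], [-0.989, -0.146, 0.0], [-0.0, -0.0, -1.0]]
wrist_force: [0.2, 1.0, -0.2]
gripper_width: 0.045
gripper_force: 0.0
```

>>> step_arm(targets="2.57 -1.54 0 0;2.57 -1.54 0 0;2.57 -1.54 0 0;2.57 -1.54 0 0;2.57 -1.54 0 0;2.57 -1.54 0 0;2.57 -1.54 0 0;2.57 -1.54 0 0;2.57 -1.54 0 0;2.57 -1.54 0 0;2.57 -1.54 0 0;2.57 -1.54 0 0")

```text
time_s: 3.13
tcp_pos: [0.6872, 0.0208, 0.2374]
ee_rot: [[0.146, -0.989, -0.0], [-0.989, -0.146, -0.0], [-0.0, 0.0, -1.0]]
wrist_force: [-0.2, 0.8, 0.0]
gripper_width: 0.047
gripper_force: 0.0
```

```bash
python3 -c "
from h import *
go(.686,.0205,.205)
c=cap('side');f=c['frame'];cv2.imwrite('pics/s2.png',cv2.resize(f[120:270,200:380],None,fx=4,fy=4,interpolation=cv2.INTER_CUBIC))
print((proj(c,sense()['tcp_pos'])-[200,120])*4, (proj(c,[.686,.0205,.197])-[200,120])*4)"
```

```text
t 3.13 tcp [0.6872 0.0208 0.2374] shift cm [0.01 0.13 3.24] yaw y -171.62 w 0.04678674795637553 F [-0.23  0.8   0.01] J [ 15.2  27.8  11.8  -0.  -74.   -6.8]
[267.56886794 228.61027665] [273.2163948 278.2875281]
```

View pics/s2.png

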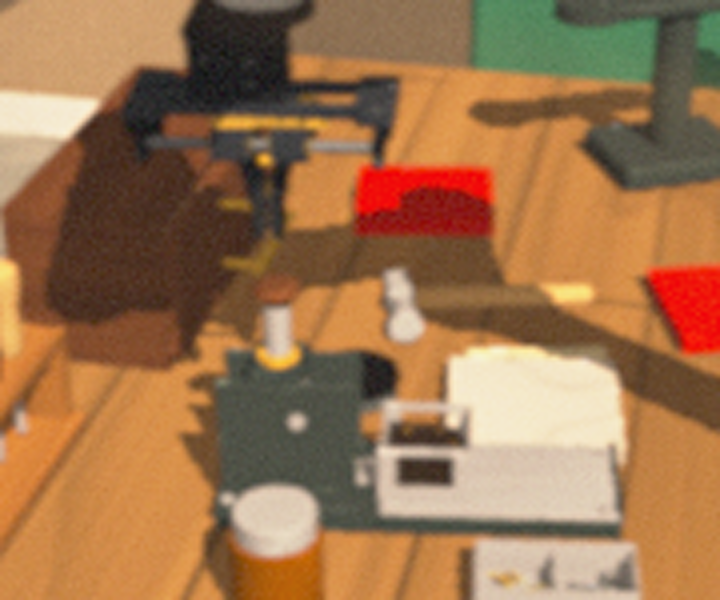

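The fingertips at (267,230) hang right over the knob at (277,290), so I'll press.

>>> step_arm(targets="0 0.2 0.8 0;0 0 0.9 0;0 0 0.9 0;0 0 0.8 0;0 0 0.6 0;0 0 0.6 0;0 0 0.6 0;0 0 0.6 0;0 0 0.5 0;0 0 0.4 0;0 0 0.3 0;0 0 0 0")

```text
time_s: 4.18
tcp_pos: [0.6836, 0.0227, 0.1693]
ee_rot: [[0.144, -0.99, -0.0], [-0.99, -0.144, -0.0], [0.0, 0.0, -1.0]]
wrist_force: [-3.9, 1.3, 6.2]
gripper_width: 0.048
gripper_force: 3.3
```

>>> step_arm(targets="0 0 0.2 0;0 0 0.2 0;0 0 0.1 0;0 0 0 0")

```text
time_s: 4.52
tcp_pos: [0.6836, 0.0227, 0.165]
ee_rot: [[0.145, -0.989, 0.0], [-0.989, -0.145, -0.0], [0.0, -0.0, -1.0]]
wrist_force: [-4.0, 1.8, 9.2]
gripper_width: 0.049
gripper_force: 4.3
```

>>> step_arm(targets="0 0 0.15 0;0 0 0.15 0;0 0 0 0")

```text
time_s: 4.77
tcp_pos: [0.6837, 0.0227, 0.1648]
ee_rot: [[0.145, -0.989, 0.002], [-0.989, -0.145, -0.001], [0.001, -0.002, -1.0]]
wrist_force: [-9.1, 2.6, 16.2]
gripper_width: 0.044
gripper_force: 8.5
```

Hard stop reached: z no longer moves and the force has jumped to 16 N. Now up and away.

>>> step_arm(targets="0 0 -0.5 0;0 0 -0.8 0;0 0 -0.8 0;0 0 -0.8 0;0 0 -0.8 0;0 0 -0.8 0;0 0 -0.8 0;0 0 -0.8 0;0 0 -0.8 0;0 0 -0.8 0;0 0 0 0")

```text
time_s: 5.68
tcp_pos: [0.6855, 0.0217, 0.239]
ee_rot: [[0.142, -0.99, 0.004], [-0.99, -0.142, 0.0], [0.0, -0.004, -1.0]]
wrist_force: [0.4, 0.1, 1.5]
gripper_width: 0.044
gripper_force: 0.0
```

```bash
python3 -c "
from h import *
go(.686,.0205,.205)
f=cap('top')['frame'];g=cap('side')['frame']
a=cv2.resize(f[160:250,250:370],None,fx=4,fy=4,interpolation=cv2.INTER_CUBIC);b=cv2.resize(g[190:265,250:370],(480,300),interpolation=cv2.INTER_CUBIC)
cv2.imwrite('pics/a3.png',np.vstack([a,b[:230]]))"
```

```text
t 5.68 tcp [0.6855 0.0217 0.239 ] shift cm [ 0.13 -0.02  3.4 ] yaw y -171.81 w 0.04443273770382076 F [0.43 0.06 1.49] J [ 15.3  27.4  11.4   0.1 -73.7  -7.1]
```

View pics/a3.png

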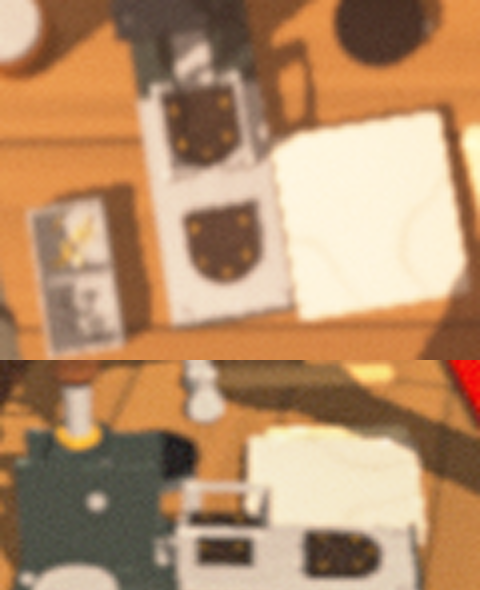

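The lift is out on the apron, centre at crop (224,243), full (306,221). The magazine still holds the rest and the knob is back up. Now I'll measure the lift and the fully lit slab.

```bash
cat >> h.py <<'E'
def lift(c,z,box):
    u0,v0,u1,v1=box; f=cv2.resize(c['frame'][v0:v1,u0:u1],None,fx=4,fy=4,interpolation=cv2.INTER_CUBIC)
    m=(f.max(2)<120).astype(np.uint8); m=cv2.morphologyEx(m,cv2.MORPH_CLOSE,np.ones((9,9)))
    k=max(cv2.findContours(m,0,2)[0],key=cv2.contourArea)[:,0]
    w=np.array([ray(c,u0+u/4-.375,v0+v/4-.375,z)[:2] for u,v in k])
    (cx,cy),(a,b),ang=cv2.minAreaRect((w*1e4).astype(np.float32)); M=cv2.moments((w*1e4).astype(np.float32))
    print('lift rect',round(cx/1e4,4),round(cy/1e4,4),round(a/10,1),round(b/10,1),round(ang,1),'centroid',M['m10']/M['m00']/1e4,M['m01']/M['m00']/1e4)
E
python3 -c "
from h import *
c=cap('top'); lift(c,.03,(293,206,320,236))
f=c['frame'];m=cv2.inRange(f,(170,200,215),(255,255,255));m[:180]=0;m[245:]=0;m[:,:315]=0;m[:,368:]=0
m=cv2.morphologyEx(m,cv2.MORPH_OPEN,np.ones((5,5)))
k=max(cv2.findContours(m,0,2)[0],key=cv2.contourArea)
(u,v),wh,a=cv2.minAreaRect(k);print('slab',u,v,wh,a,ray(c,u,v,.02))
s=np.array([ray(c,250+u/4-.375,160+v/4-.375,.02) for u,v in[(275,150),(440,112),(465,288),(303,318)]]);print(s.round(4),s.mean(0))
"
```

```text
lift rect 0.4793 -0.011 52.0 50.8 8.2 centroid 0.48160275946009234 -0.010130733028401982
slab 337.7013244628906 214.3590545654297 (45.686546325683594, 50.96229553222656) 81.57302856445312 [ 0.49794661 -0.11546122  0.02      ]
[[ 0.5553 -0.0535  0.02  ]
 [ 0.5846 -0.1889  0.02  ]
 [ 0.4406 -0.2055  0.02  ]
 [ 0.4183 -0.074   0.02  ]] [ 0.4996982  -0.13048738  0.02      ]
```

```bash
python3 -c "
from h import *
go(.480,.0421,.0245)"
```

```text
t 5.83 tcp [0.6843 0.0218 0.2362] shift cm [-4.91 19.92 21.18] yaw y -171.82 w 0.04334634459309593 F [ 0.18 -0.15  1.03] J [ 15.3  27.5  11.2  -0.  -73.7  -7.1]
```

>>> step_arm(targets="-0.7 2.85 0 0;-0.7 2.85 0 0;-0.7 2.85 0 0;-0.7 2.85 0 0;-0.7 2.85 0 0;-0.7 2.85 0 0;-0.7 2.82 0 0;0 0 2.5 0;0 0 2.5 0;0 0 2.5 0;0 0 2.5 0;0 0 2 0")

```text
time_s: 6.83
tcp_pos: [0.4791, 0.0416, 0.1146]
ee_rot: [[0.142, -0.99, -0.002], [-0.99, -0.142, -0.001], [0.0, 0.002, -1.0]]
wrist_force: [0.5, 0.3, -0.5]
gripper_width: 0.046
gripper_force: 0.0
```

```bash
python3 -c "
from h import *
go(.480,.0421,.0245)"
```

```text
t 6.83 tcp [0.4791 0.0416 0.1146] shift cm [-0.04 -0.12  9.01] yaw y -171.83 w 0.04584881143099036 F [ 0.49  0.33 -0.45] J [ 24.4  14.8 -27.9  -0.  -47.5 -16.2]
```

>>> step_arm(targets="0 0 1.5 0;0 0 1.5 0;0 0 1.5 0;0 0 1.5 0;0 0 1 0;0 0 1 0;0 0 0.5 0;0 0 0.2 0;0 0 0 0;0 0 0 0")

```text
time_s: 7.67
tcp_pos: [0.4806, 0.042, 0.0299]
ee_rot: [[0.143, -0.99, 0.001], [-0.99, -0.143, 0.0], [-0.0, -0.001, -1.0]]
wrist_force: [0.8, -0.0, 0.6]
gripper_width: 0.046
gripper_force: 0.0
```

```bash
python3 -c "
from h import *
go(.480,.0421,.0245)
c=cap('side');f=c['frame'];cv2.imwrite('pics/s4.png',cv2.resize(f[170:280,260:380],None,fx=5,fy=5,interpolation=cv2.INTER_CUBIC))"
```

```text
t 7.67 tcp [0.4806 0.042  0.0299] shift cm [-0.02  0.06  0.54] yaw y -171.81 w 0.04647226005076448 F [ 0.81 -0.04  0.57] J [ 24.3  22.4 -32.9   0.  -34.7 -16.2]
```

View pics/s4.png

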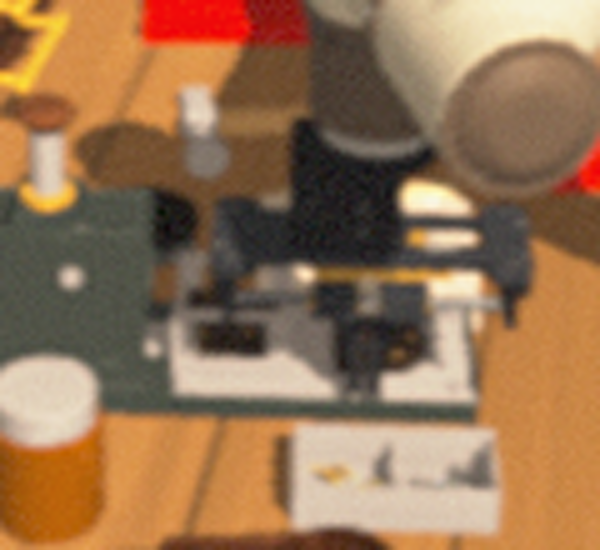

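>>> step_arm(targets="0 0.03 0.25 0;0 0 0.25 0;0.4 0 0 0;0.4 0 0 0;0.3 0 0 0;0.3 0 0 0;0.4 0 0 0;0.4 0 0 0;0.4 0 0 0;0.4 0 0 0;0.4 0 0 0;0 0 0 0")

```text
time_s: 8.72
tcp_pos: [0.4849, 0.0076, 0.0245]
ee_rot: [[0.142, -0.99, -0.0], [-0.99, -0.142, -0.0], [0.0, 0.0, -1.0]]
wrist_force: [0.8, 0.3, 0.5]
gripper_width: 0.042
gripper_force: 0.0
```

```bash
python3 -c "
from h import *
go(.480,.0421,.0245)"
```

```text
t 8.72 tcp [0.4849 0.0076 0.0245] shift cm [-3.49 -0.01  0.  ] yaw y -171.86 w 0.042330602741435346 F [0.77 0.28 0.49] J [ 20.1  23.1 -32.8   0.  -34.1 -12. ]
```

>>> step_arm(targets="0.4 -0.02 0 0;0.5 -0.02 0 0;0.5 -0.02 0 0;0.5 -0.02 0 0;0.5 -0.02 0 0;0.5 -0.02 0 0;0.5 -0.02 0 0;0.5 -0.02 0 0;0.5 -0.02 0 0;0.5 -0.02 0 0;0.5 0 0 0;0.5 0 0 0")

```text
time_s: 9.72
tcp_pos: [0.4954, -0.0504, 0.0245]
ee_rot: [[0.142, -0.99, 0.0], [-0.99, -0.142, -0.0], [0.0, 0.0, -1.0]]
wrist_force: [0.3, 1.3, -1.1]
gripper_width: 0.046
gripper_force: 0.1
```

>>> step_arm(targets="0.5 0 0 0;0.5 0 0 0;0.5 0 0 0;0.4 0 0.08 0;0.3 0 0.08 0;0.3 0 0 0;0.2 0 0 0;0 0 0 0;0 0 0 0")

```text
time_s: 10.47
tcp_pos: [0.4991, -0.0767, 0.0229]
ee_rot: [[0.142, -0.99, -0.0], [-0.99, -0.142, -0.0], [0.0, 0.0, -1.0]]
wrist_force: [-1.1, 0.8, 0.2]
gripper_width: 0.047
gripper_force: 0.0
```

```bash
python3 -c "
from h import *
go(.480,.0421,.0245)
f=cap('top')['frame'];g=cap('side')['frame']
a=cv2.resize(f[160:250,250:390],None,fx=4,fy=4,interpolation=cv2.INTER_CUBIC);b=cv2.resize(g[190:245,260:400],(560,220),interpolation=cv2.INTER_CUBIC)
cv2.imwrite('pics/a5.png',np.vstack([a,b]))"
```

```text
t 10.47 tcp [ 0.4991 -0.0767  0.0229] shift cm [-12.03   0.2   -0.16] yaw y -171.82 w 0.046722922074288256 F [-1.13  0.77  0.24] J [  9.7  24.7 -30.1   0.  -35.2  -1.5]
```

View pics/a5.png

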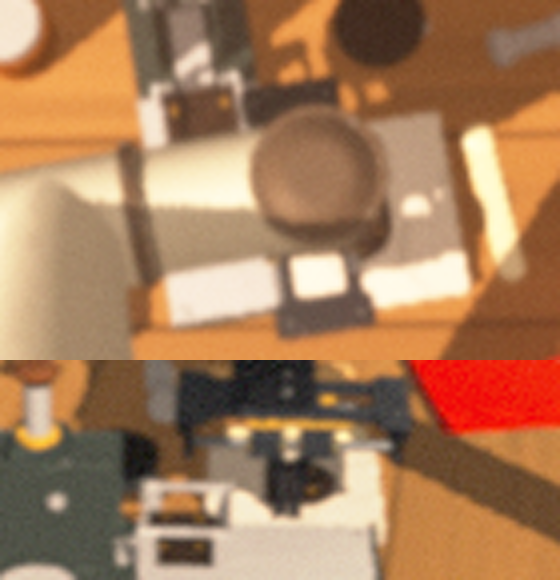

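The lift is on the slab ahead of the fingers (side view crop (318,487)). About 14 mm is left: I'll push 12, back off, rise and look.

>>> step_arm(targets="0.3 0 0 0;0.3 0 0 0;0.3 0 0 0;0.2 0 0 0;0.1 0 0 0;0 0 0 0;-0.5 0 0 0;-1 0 0 0;-0.5 0 -1.5 0;0 0 -3 0;0 0 -3 0;0 0 -3 0")

```text
time_s: 11.57
tcp_pos: [0.4974, -0.0677, 0.1289]
ee_rot: [[0.143, -0.99, -0.001], [-0.99, -0.143, -0.0], [0.0, 0.001, -1.0]]
wrist_force: [0.7, 0.5, 0.5]
gripper_width: 0.041
gripper_force: 0.0
```

>>> step_arm(targets="0 0 -3 0;0 0 -3 0;-2 0 -2 0;-3 0 0 0;-3 0 0 0;-3 0 0 0;-3 0 0 0;-3 0 0 0;-3 0 0 0;-3 0 0 0;-2 0 0 0;0 0 0 0")

```text
time_s: 12.57
tcp_pos: [0.4616, 0.1824, 0.2079]
ee_rot: [[0.147, -0.989, 0.0], [-0.989, -0.147, 0.001], [-0.001, -0.001, -1.0]]
wrist_force: [0.8, 0.5, 0.6]
gripper_width: 0.044
gripper_force: 0.0
```

```bash
python3 -c "
from h import *
go(.480,.0421,.2)
c=cap('top');lift(c,.028,(327,198,360,230))
cv2.imwrite('pics/a6.png',cv2.resize(c['frame'][140:250,240:400],None,fx=5,fy=5,interpolation=cv2.INTER_CUBIC))"
```

```text
t 12.57 tcp [0.4616 0.1824 0.2079] shift cm [14.15  0.24  0.78] yaw y -171.54 w 0.044141461139115414 F [0.76 0.48 0.62] J [ 40.3  10.2 -18.5  -0.  -61.3 -31.9]
lift rect 0.4984 -0.1304 47.1 45.8 7.3 centroid 0.4987268868814462 -0.1313918168315428
```

View pics/a6.png

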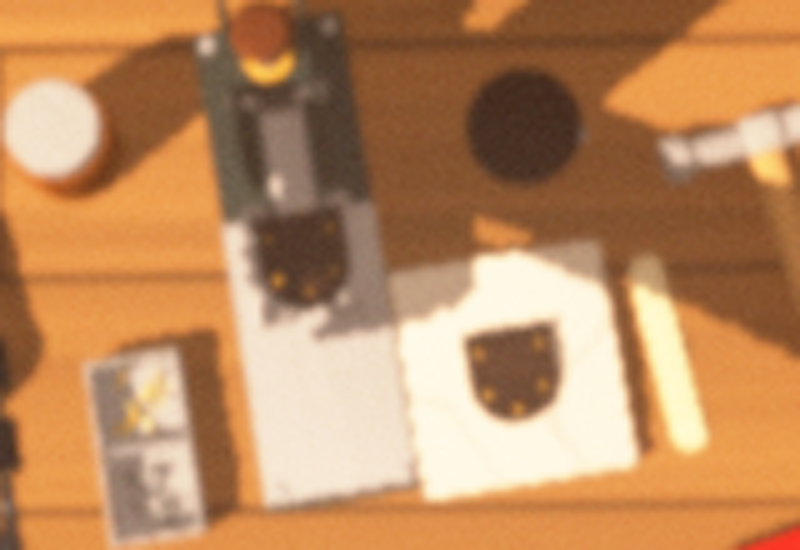

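The lift lies flat at crop (515,370) and the slab's middle is (512,370), so it is within a few mm of the centre. Nothing else has moved and the hand is clear, so I'll hand in.

```bash
python3 -c "
from h import *
print(r.finish_job())"
```

```text
the job is handed in; nothing more can be done
None
```

I pressed the knob once to its stop and pushed the single dispensed lift onto the marble slab. In the last top view it lay flat within a few mm of the slab's middle with the hand clear, and I handed the job in at about 12.6 s.

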